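Open the tight stamp tin in the sorting cradle

TASK

Open the stamp tin that stands in the sloping cradle: swing the cradle's latch arm fully over the tin's foot so that the tin is held down, then draw the deep, tight lid straight off along the tin's own axis, leaving the tin seated in the cradle with the latch still over its foot. Set the lid down, not dropped, upright on its rim in the shallow plywood tray and let go of it; leave the other things on the desk where they are.

Things in the scene. Friction and masses are not known exactly. Their poses are not given: they have to be found in the camera images.
- cradle: Wooden cradle fixed to the desk, 170 (x) by 225 mm (y). Origin on the desk, z vertical; the tin's foot stands on its board 62 mm above the origin. The board rises to its +x at 30 degrees, facing -x: its normal (also the tin's and latch hinge's axis) is (-0.5, 0, 0.866), up the slope is (0.866, 0, 0.5). A fixed keeper overlaps the foot on the -y side; the latch is on the +y side.
- latch (a joint): Swing latch (rad). 0: arm fully over the tin's foot, pointing to the cradle's -y, at its stop. Grows to 1.9 as the arm swings away towards the foot of the slope; starts at 1.0 to 1.7. It turns about the board's normal through a pivot 110 mm to the cradle's +y of the nest's middle and stays where left (about 2 N at the post moves it, more if the post is pinched hard, as it must turn in the grip).
- latch_post (a point): Point on the latch's round wooden post (12 mm diameter, 70 mm tall, along the board's normal, 34 mm from the pivot axis): on the post's axis, 60 mm off the board's face, 20 mm below the post's top. With the latch at 0 it is 76 mm to the cradle's +y of the tin's axis, 39 mm from the lid's side.
- tin_foot (a point): Tin base, bare metal, loose in the nest, about 0.35 kg: box 90 (x) by 64 (y) by 85 mm high, with a foot plate 90 by 124 mm, 8 mm thick, sticking out 30 mm on both y sides. Point: middle of its underside; z is the tin's axis, square to the board, x up the slope.
- lid_bar (a point): Middle of the wooden grip bar on the tin's lid: 16 mm thick (x), 62 long (y), 22 tall (z), 20 mm gap under it to the lid's top. Lid: about 0.16 kg, bare metal, 100 (x) by 74 (y) by 64 mm high, open below. Point is 95 mm above the lid's rim, 120 mm above the foot's underside with the lid on.
- lid_rim (a point): Centre of the lid's open lower rim, z up the lid's axis; 25 mm above the foot's underside with the lid on. Springs in the tin grip the 60 mm deep skirt: drawing it off takes about 12 to 20 N over the first 55 mm, it is clear after 60 mm, and the tin tips or lifts if not held.
- tin_lid: The tin's lid, origin at the centre of its open rim.
- tin_base: The tin's base, origin at the middle of its foot's underside.
- tray_in (a point): Middle of the inner floor of the shallow square plywood tray on the desk: inside 170 (x) by 155 (y) mm, rim 9 mm above this floor, floor 5 mm above the desk. Its z is vertical.
- parcel: Bystander: cardboard parcel 110 x 80 x 50 mm, origin under its centre.
- tape_roll: Bystander: roll of tape lying flat, 90 mm across, 24 mm high, origin under its centre.
- rubber_stamp: Bystander: standing wooden rubber stamp 40 mm across, 70 mm tall, origin under its centre.
- ink_pad: Bystander: flat black ink pad 70 x 100 x 18 mm, origin under its centre.
- mug: Bystander: white mug 80 mm across, 85 mm high, origin under its centre.
- stapler: Bystander: stapler 130 x 34 x 40 mm, origin under its centre.
- letter_brush: Bystander: hand brush lying on the desk, origin under it.
There are look-alikes about, which are no part of the job. What is shaped like the tin_lid but orange, purple or red is not meant.

How it is judged:
By the outcome, as a careful person would: the job done as asked, in the order asked, and still so for the second after the job is handed in, with the robot touching nothing.
It also fails if it takes over 54 s, if anything falls off the work surface, if the arm or the gripper's body presses on something with over 40 N, if the wrist force passes 120 N, or if a joint passes its speed limit or range.

ROBOT

A 7-joint arm with a two-finger parallel gripper is mounted at the origin on the work surface. World frame = base frame: x ahead of the robot, y to its left, z up, the work surface at z = 0. Lengths are in m, angles in rad, forces in N, time in s.
With the tool pointing down it reaches from about 0.425 to 0.825 m from the base axis. Payload 3.6 kg.
Tool frame: the origin (TCP) lies on the mounting face of the last link; the fingertips stand 173 mm ahead of it and the grasp point (between the pads) lies 155 mm ahead of it (arm.tip_reach is the z of the fingertips in the tool frame, in m); z points along the fingers, y is the line along which they close (so a half turn about z gives the same grasp; the last joint's range is limited). The gripper opens to 85 mm and grips with 20 to 120 N. Pads are 22 mm wide; open, the fingers measure 114 mm over their backs; the gripper's body (76 mm by 85 mm) begins 54 mm behind the grasp point. The pads swing forward as they close: fully open they stand 13 mm farther back than shut.
Start: joints at [1.228, 0.615, -0.013, 1.423, 0.008, 1.103, -0.04], TCP at [0.203, -0.618, 0.405] pointing down, gripper open.
Joint ranges: [-3.12, 3.12], [-0.3, 2.06], [-1.34, 1.32], [0.26, 2.42], [-1.36, 4.5], [0.01, 1.98], [-2.84, 2.84]. Speed limits (rad/s): [2.79, 2.79, 3.14, 3.14, 3.14, 3.14, 3.14].

INTERFACE

Orientations are given as a rotation vector (axis times angle).
In Python, from plant import status, viewer, job, nets, arm gives the robot as it stands.
- The arm moves only by the shell command python3 -m creep 'ROWS' [FORCE]. ROWS is JSON, a list of rows, each a list of 3 entries, a list of its own where there are three numbers: the shift along the tool's x, y, z in mm, then the turn, a rotation vector about the tool's x, y, z in degrees, then the gripper command: -1 is fully open, 1 is shut, values between are in proportion. A call has 1 to 20 rows; each row is the pose to reach, as a shift and turn from the pose commanded when the call began, along the tool's axes at that moment; what a row does not reach only later rows make up. A row lasts 1/8 s, in which the tool goes at most 62.5 mm and 10.7 degrees, less where a joint would pass 70% of its speed; a pose out of reach is approached as far as the arm can. A call with a gripper value outside its range is refused whole. The fingers move at their own pace and stop on an object; FORCE is the grip in N (left out, the last holds). Time passes only in rows, so rows that repeat a pose let the fingers close. It gives the time, the measured TCP pose, the force, the opening and the grip force at its end, in the units of the state.
- status.observe(): the state, without advancing time (a new reading comes with each control period).
- viewer.camera(name): name is "scene" or "top" or "wrist"; returns the picture (400x640x3 uint8, red, green, blue); there is no depth.
- viewer.camera_params(name): a dict with "intrinsics" (3x3 intrinsics, pixels), "R" (3x3) and "t" (3): a world point X has camera coordinates R X + t; the wrist camera has in their place "tool_from_camera" (4x4, takes a point from camera to tool coordinates, whose origin is the TCP and whose axes are the flange's). Camera axes: x right, y down, z forward; pixel columns grow to the right and rows downward; lengths in m; the calibration is good to about 2 mm. A picture is of the moment at which its call begins: read the wrist's pose just before it. camera_params takes no time and is no camera call.
- job.close_job(): hands the job in; it is judged then, once.
Trained networks look in the newest picture that a camera, given by its name, has taken for a name from the list of things; names that differ only in an ending like _2 or _b are one class to them, and where a whole thing is asked for, a point or a joint stands for the part that bears it (a point fixed in the world has none). Each returns a list of dicts, best first, with "confidence" (0 to 1); they miss things now and then, are a little off and sometimes report something else, mostly with a low value. They report only what shows in the picture. A call takes as long as a camera call. They do not tell look-alikes from the thing itself.
- nets.look_for(camera, target): "bbox" ([left, top, right, bottom] as shares, 0 to 1, of the picture: columns of its width, rows of its height, round what is visible of it).
- nets.outline_of(camera, target): "pixels" (400x640 bool, what is visible of it) and "bbox" ([left, top, right, bottom] as shares, 0 to 1, of the picture: columns of its width, rows of its height, round what is visible of it).
- nets.landmark_of(camera, target): "location" ([row, column] as shares, 0 to 1, of the picture: columns of its width, rows of its height: a listed point, or the origin of a listed thing).
The state is a dict: "clock": time; "q": joint angles; "qd": joint speeds; "tau": joint torques, N m; "eef_pos": TCP position; "ee_rot": TCP orientation; "force": force on the tool from outside, world axes, zero at the start; "ft_torque": the same for the moment, N m; "grip_width": finger opening in m; "finger_force": force on a finger pad.
Only numpy, scipy, OpenCV 4.12 (cv2) and the standard library are available. Lean on these libraries where they do the work, as an engineer would, in place of code of your own. Each camera call takes 0.05 s, during which the arm holds its last target. There are 200 camera calls.

## Working session

There is one attempt and no reset: what is moved stays moved. The work goes in short steps, Python scripts to look and compute and a shell command to move; the robot and the scene stay as the last step left them, time stands still between calls to the robot, and variables do not carry over. Pictures are saved under pics/ and viewed, at most 10 in all, crops included, and the job is handed in when it is done.

```bash
ls; mkdir -p pics
python3 - <<'E'
from plant import status, viewer, job, nets, arm
import cv2, numpy as np
s=status.observe(); print(s)
for c in ("scene","top"):
    im=viewer.camera(c); cv2.imwrite(f"pics/{c}0.png",im[:,:,::-1])
    p=viewer.camera_params(c); print(c,{k:np.round(v,4).tolist() for k,v in p.items()})
    for t in ("cradle","latch_post","tin_foot","lid_bar","lid_rim","tray_in"):
        print(c,t,[(np.round(np.array(d["location"])*[400,640],1).tolist(),round(d["confidence"],2)) for d in nets.landmark_of(c,t)[:4]])
E
```

```text
pics
{'clock': 0.0, 'q': array([ 1.22749324,  0.61593975, -0.01264773,  1.42490858,  0.00807872,
        1.10338683, -0.04042263]), 'qd': array([-0.00071071, -0.00131706,  0.00098399, -0.00046576, -0.0008737 ,
        0.00026521, -0.00028023]), 'tau': array([ 2.46200589e-04, -4.69218171e+01,  2.59193145e-01, -1.71033990e+01,
        9.98001255e-03,  9.55557392e-03,  9.65338529e-06]), 'eef_pos': array([ 0.2024268 , -0.61734288,  0.40352093]), 'ee_rot': array([-3.09971848e+00, -4.95243731e-01,  6.43282856e-04]), 'force': array([-0.00774381, -0.47822943, -0.59059642]), 'ft_torque': array([ 0.03176377, -0.04440728, -0.03141393]), 'finger_force': 0.0, 'grip_width': 0.08522650828130873}
scene {'intrinsics': [[367.849, 0.0, 316.1071], [0.0, 367.849, 205.4007], [0.0, 0.0, 1.0]], 'R': [[0.8467, 0.5319, -0.0077], [0.3749, -0.6069, -0.7008], [-0.3775, 0.5905, -0.7133]], 't': [-0.4937, -0.0915, 1.4093]}
scene cradle [([207.3, 355.8], 0.89), ([165.4, 358.6], 0.28)]
scene latch_post [([164.7, 357.9], 0.65), ([372.5, 220.1], 0.21)]
scene tin_foot [([195.5, 358.0], 0.7), ([195.8, 357.8], 0.51), ([19
[... 208 characters left out ...]
], 0.59)]
scene tray_in [([288.9, 280.7], 0.88)]
top {'intrinsics': [[400.0032, 0.0, 316.4652], [0.0, 400.0032, 197.4467], [0.0, 0.0, 1.0]], 'R': [[0.0234, -0.9995, 0.0207], [-0.982, -0.0268, -0.1872], [0.1876, -0.016, -0.9821]], 't': [0.0077, 0.5772, 1.1368]}
top cradle [([182.6, 255.9], 0.93), ([181.0, 253.8], 0.6)]
top latch_post [([197.8, 211.8], 0.64), ([199.5, 148.7], 0.33), ([193.7, 247.7], 0.26)]
top tin_foot [([179.6, 255.8], 0.86)]
top lid_bar [([190.1, 248.6], 0.94), ([257.4, 192.1], 0.89), ([262.7, 254.1], 0.63), ([223.5, 307.0], 0.61)]
top lid_rim [([180.8, 252.1], 0.96), ([261.5, 223.1], 0.92), ([211.4, 338.1], 0.87), ([224.7, 182.6], 0.83)]
top tray_in [([201.1, 384.4], 0.84)]
```

Run:
```python
import cv2
for c in ("scene","top"):
    im=cv2.imread(f"pics/{c}0.png"); im=im[100:340,120:480] if c=="top" else im[110:350,140:500]
    cv2.imwrite(f"pics/{c}0c.png",cv2.resize(im,(800,533),interpolation=cv2.INTER_CUBIC))
```

```text
(no output)
```

View pics/scene0c.png

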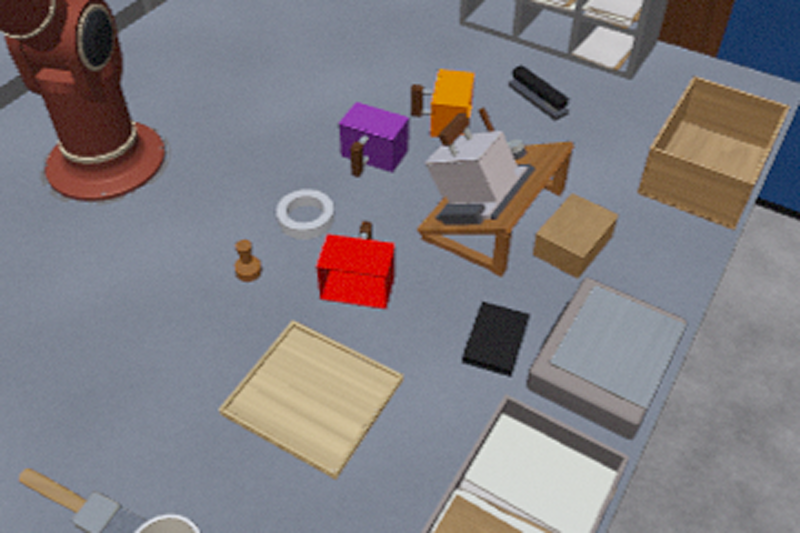

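View pics/top0c.png

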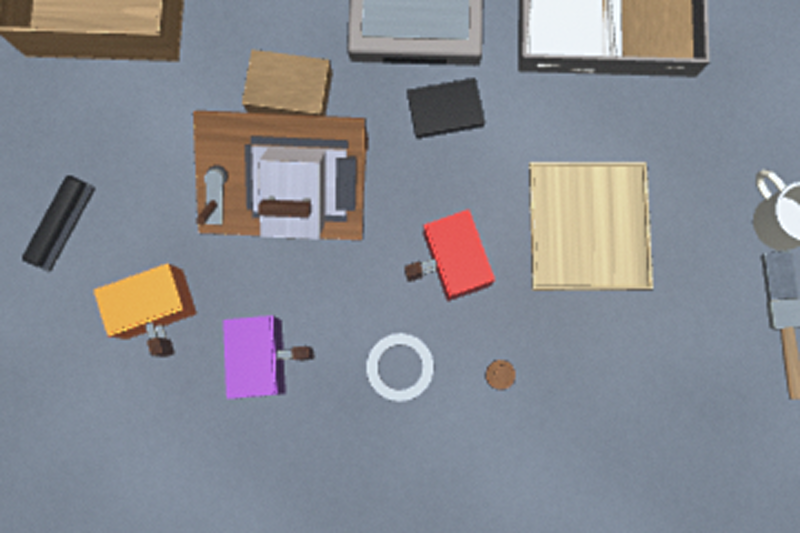

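The scene view shows the grey lid on the tilted cradle with the bar at crop (455,130), and the tray at (310,398). The top view shows the bar at (285,208), the latch post at (208,210) and the tray centred at (591,226). The red, purple and orange lids are the look-alikes. Next I fit the cradle pose from both views.

```bash
cat > h.py <<'E'
import numpy as np
from scipy.spatial.transform import Rotation as Ro
from plant import viewer
n0=np.array([-.5,0,.75**.5]); u0=np.array([.75**.5,0,.5]); y0=np.array([0,1.,0])
def frame(p):  # x,y,yaw -> foot point, u, y, n
    R=Ro.from_euler('z',p[2]).as_matrix()
    return np.array([p[0],p[1],.062]),R@u0,R@y0,R@n0
def post(p,th,h=.06):
    f,u,y,n=frame(p); return f+.110*y+.034*(-np.cos(th)*y-np.sin(th)*u)+h*n
def cam(c,state=None):
    P=viewer.camera_params(c); K=np.array(P["intrinsics"])
    if "R" in P: return K,np.array(P["R"]),np.array(P["t"])
    T=np.array(P["tool_from_camera"]); Rt=Ro.from_rotvec(state["ee_rot"]).as_matrix()
    Rw=Rt@T[:3,:3]; tw=Rt@T[:3,3]+state["eef_pos"]
    return K,Rw.T,-Rw.T@tw
def proj(C,X):
    K,R,t=C; v=K@(R@X+t); return np.array([v[1],v[0]])/v[2]
def ray_z(C,rc,z):
    K,R,t=C; o=-R.T@t; d=R.T@np.linalg.inv(K)@np.array([rc[1],rc[0],1]); return o+d*(z-o[2])/d[2]
def delta(pos,Rt,s):  # shift mm / turn deg in tool axes from state pose; pos is grasp point
    R=Ro.from_rotvec(s["ee_rot"]); tcp=pos-Rt[:,2]*.155
    return np.round(R.inv().apply(tcp-s["eef_pos"])*1e3,1),np.round((R.inv()*Ro.from_matrix(Rt)).as_rotvec(degrees=True),2)
def toolR(z,y):
    y=y-z*(y@z); y/=np.linalg.norm(y); return np.column_stack([np.cross(y,z),y,z])
E
python3 - <<'E'
from h import *
from scipy.optimize import least_squares
from plant import arm,status
print([a for a in dir(arm) if a[0]!='_'])
S,T=cam("scene"),cam("top")
pts=[(T,'bar',(193,248.6)),(T,'foot',(179.6,255.8)),(T,'org',(182.6,255.9)),(T,'post',(197.5,212)),(T,'rim',(180.8,252.1)),
(S,'bar',(167,344.7)),(S,'foot',(195.5,358)),(S,'org',(207.3,355.8)),(S,'post',(164.7,357.9))]
def res(p,full=False):
    f,u,y,n=frame(p); D=dict(bar=f+.12*n,foot=f,org=f-[0,0,.062],rim=f+.025*n,post=post(p,p[3]))
    r=[proj(C,D[k])-np.array(v) for C,k,v in pts]
    return np.array(r) if full else np.ravel(r)
o=least_squares(res,[.6,.1,0,1.3],loss='soft_l1')
print(o.x); print(np.round(res(o.x,1),1).tolist())
for z in [.005]: print(ray_z(T,(201.1,384.4),z),ray_z(S,(288.9,280.7),z))
f,u,y,n=frame(o.x); print("bar",f+.12*n,"post",post(o.x,o.x[3]))
for rc in [(173,358),(173,413.4),(230.4,413.4),(230.4,359.3)]: print(ray_z(T,rc,.014))
E
```

```text
['Unreachable', 'tip_reach']
[0.62336385 0.2106161  0.03839616 1.66020337]
[[-0.3, -0.5], [0.3, -2.2], [1.9, 0.3], [0.2, -0.1], [1.6, 0.4], [0.7, -0.1], [1.4, 0.8], [2.2, 1.7], [0.3, 0.2]]
[ 0.5805159  -0.18997652  0.005     ] [ 0.58442834 -0.19565044  0.005     ]
bar [0.56340808 0.20831289 0.16592305] post [0.55974125 0.32129119 0.09702942]
[ 0.66585987 -0.10626997  0.014     ]
[ 0.67084311 -0.28021564  0.014     ]
[ 0.4904175  -0.27620846  0.014     ]
[ 0.48619057 -0.11092768  0.014     ]
```

Run:
```python
from h import *
from plant import status
p=[.6234,.2106,.038]; th=1.66
print(np.round(viewer.camera_params("wrist")["tool_from_camera"],3).tolist(), np.round(viewer.camera_params("wrist")["intrinsics"],1).tolist())
s=status.observe(); f,u,y,n=frame(p)
R0=Ro.from_rotvec(s["ee_rot"]).as_matrix()
print(delta(np.array([.5,-.3,.30]),R0,s))
Rz=toolR(-n,u); print("u",delta(f+.05*y+.22*n,Rz,s))
Rz=toolR(-n,np.cos(th)*u-np.sin(th)*y); print("t",delta(f+.06*y+.22*n,Rz,s))
```

```text
[[-0.0, -0.947, -0.322, 0.084], [1.0, -0.0, -0.0, 0.001], [0.0, -0.322, 0.947, 0.032], [0.0, 0.0, 0.0, 1.0]] [[296.9, 0.0, 321.4], [0.0, 296.9, 208.2], [0.0, 0.0, 1.0]]
(array([ 381.6, -209.1,  -50.3]), array([-0., -0., -0.]))
u (array([ 491.5, -755.5,   18. ]), array([-25.67,  19.35, -72.23]))
t (array([ 494.2, -765.2,   18. ]), array([-2.86, 30.03, 20.6 ]))
```

```bash
python3 -m creep '[[[55,-30,-30],[0,0,0],-1],[[110,-60,-50],[0,0,0],-1],[[165,-90,-50],[0,0,0],-1],[[220,-120,-50],[0,0,0],-1],[[270,-150,-50],[0,0,0],-1],[[320,-195,-50],[0,0,0],-1],[[365,-235,-50],[0,0,0],-1],[[400,-280,-50],[0,0,0],-1],[[430,-335,-40],[0,3,2],-1],[[450,-390,-30],[-1,10,7],-1],[[460,-450,-20],[-1,17,11],-1],[[470,-510,-10],[-2,23,15],-1],[[480,-570,0],[-3,27,18],-1],[[490,-630,10],[-3,30,20],-1],[[494,-690,18],[-3,30,20.6],-1],[[494,-740,18],[-3,30,20.6],-1],[[494,-765,18],[-3,30,20.6],-1],[[494,-765,18],[-3,30,20.6],-1],[[494,-765,18],[-3,30,20.6],-1]]' 20
cat > look.py <<'E'
import sys
from h import *
from plant import status,nets
import cv2
s=status.observe(); im=viewer.camera("wrist"); cv2.imwrite(sys.argv[1],im[:,:,::-1])
C=cam("wrist",s); print(s["clock"],s["eef_pos"],s["ee_rot"])
p=eval(sys.argv[2]); f,u,y,n=frame(p)
print("pred post",proj(C,post(p,p[3])),"top",proj(C,post(p,p[3],.08)),"bar",proj(C,f+.12*n),"rim",proj(C,f+.025*n),"foot",proj(C,f))
for t in sys.argv[3:]: print(t,[(np.round(np.array(d["location"])*[400,640],1).tolist(),round(d["confidence"],2)) for d in nets.landmark_of("wrist",t)[:3]])
E
python3 look.py pics/w1.png "[.6234,.2106,.038,1.66]" latch_post lid_bar lid_rim tin_foot cradle
```

```text
clock: 3.08
eef_pos: [0.434, 0.2617, 0.3869]
ee_rot: [-3.006, 0.08, -0.804]
force: [0.2, -0.9, 0.4]
grip_width: 0.0853
finger_force: 0.0
3.075 [0.43398679 0.26173021 0.38693972] [-3.00571127  0.08038416 -0.80396893]
pred post [232.32237517 270.30981609] top [240.54927277 267.04369495] bar [211.39134876 392.77714774] rim [182.663879   372.75088952] foot [177.55561137 369.18985586]
latch_post [([228.1, 271.3], 0.57), ([248.8, 126.7], 0.38)]
lid_bar [([380.1, 397.7], 0.89), ([275.2, 508.4], 0.74), ([383.1, 227.0], 0.69)]
lid_rim []
tin_foot []
cradle []
```

View pics/w1.png

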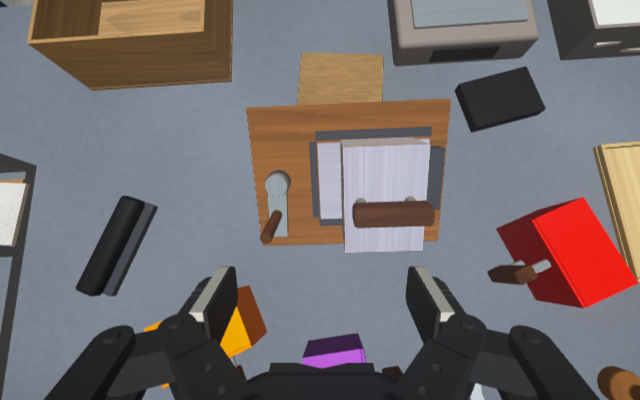

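The wrist view shows the post top at about (265,238), the bar from (354,213) to (433,213), and the lid-top corners. I refine the fit with those.

Run:
```python
from h import *
from scipy.optimize import least_squares
import cv2
s=dict(eef_pos=np.array([0.43398679,0.26173021,0.38693972]),ee_rot=np.array([-3.00571127,0.08038416,-0.80396893]))
W,S,T=cam("wrist",s),cam("scene"),cam("top")
def D(p):
    f,u,y,n=frame(p); L=f+.089*n
    return dict(bar=f+.12*n,barL=f+.131*n+.031*y,barR=f+.131*n-.031*y,post=post(p,p[3]),ptop=post(p,p[3],.08),piv=f+.11*y+.008*n,
     c1=L+.05*u+.037*y,c2=L+.05*u-.037*y,c3=L-.05*u-.037*y,c4=L-.05*u+.037*y)
pts=[(W,'bar',(214,393)),(W,'post',(228.1,270.5)),(W,'ptop',(239,265)),(W,'c1',(140,342)),(W,'c2',(139,430)),(W,'c3',(250,423)),(W,'c4',(252,344)),
(T,'bar',(193,248.6)),(T,'post',(197.5,212)),(S,'bar',(167,344.7)),(S,'post',(164.7,357.9))]
def res(p,full=False):
    d=D(p); r=[proj(C,d[k])-np.array(v) for C,k,v in pts]
    return np.array(r) if full else np.ravel(r)
o=least_squares(res,[.6,.2,0,1.6],loss='soft_l1'); print(o.x,np.round(res(o.x,1),1).tolist())
print({k:np.round(proj(W,v)).tolist() for k,v in D(o.x).items()})
im=cv2.imread("pics/w1.png")
for k,v in D(o.x).items(): a=proj(W,v); cv2.circle(im,(int(a[1]*1),int(a[0])),1,(0,255,0),-1)
cv2.imwrite("pics/w1c.png",cv2.resize(im[80:280,220:470],None,fx=3,fy=3))
```

```text
[ 0.62267875  0.20876595 -0.00278524  1.65704147] [[-1.6, -0.9], [0.6, -0.8], [-2.3, 1.0], [6.4, -0.4], [2.7, 0.1], [-0.8, 0.5], [0.5, 1.1], [0.0, -0.7], [-1.1, -0.2], [0.6, -0.3], [0.6, 1.2]]
{'bar': [212.0, 392.0], 'barL': [219.0, 354.0], 'barR': [215.0, 436.0], 'post': [229.0, 270.0], 'ptop': [237.0, 266.0], 'piv': [184.0, 277.0], 'c1': [146.0, 342.0], 'c2': [142.0, 430.0], 'c3': [249.0, 423.0], 'c4': [253.0, 345.0]}
```

View pics/w1c.png

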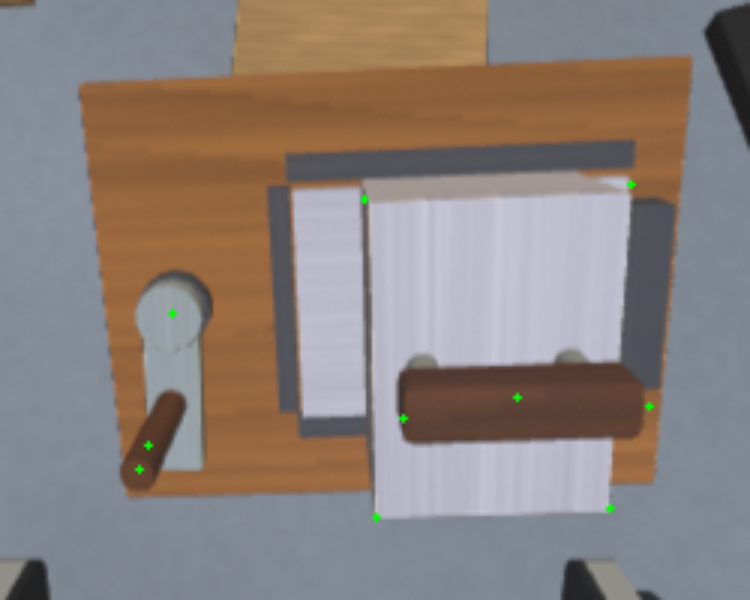

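The fit agrees with the picture to about 2 px, with a small yaw of around -0.018. Next I approach the post with the gripper half open.

Run:
```python
from h import *
from plant import status
p=[.6227,.2088,-.018]; th=1.657; f,u,y,n=frame(p); s=status.observe()
Rz=toolR(-n,np.cos(th)*u-np.sin(th)*y)
for h in (.14,.072): print(delta(post(p,th,h),Rz,s))
```

```text
(array([-34.7, -59.7,  82.7]), array([-1.41,  0.13,  2.51]))
(array([-34.6, -58. , 150.7]), array([-1.41,  0.13,  2.51]))
```

```bash
python3 -m creep '[[[-18,-30,20],[-1,0,1],0],[[-35,-60,45],[-1.4,0,2.5],0],[[-35,-60,82],[-1.4,0,2.5],0],[[-35,-60,82],[-1.4,0,2.5],0],[[-35,-60,82],[-1.4,0,2.5],0]]' 20
python3 look.py pics/w2.png "[.6227,.2088,-.018,1.657]" latch_post lid_bar
```

```text
clock: 4.0
eef_pos: [0.447, 0.3257, 0.3015]
ee_rot: [-3.014, 0.155, -0.805]
force: [0.7, 0.1, 0.2]
grip_width: 0.0426
finger_force: 0.0
4.0 [0.44702498 0.32566234 0.3015464 ] [-3.01394139  0.1553431  -0.80541495]
pred post [225.32907659 322.49602204] top [236.51176601 322.58754853] bar [190.52593885 541.11362384] rim [158.91687332 458.56921688] foot [154.19282012 446.23275063]
latch_post [([226.6, 324.7], 0.8)]
lid_bar [([191.6, 544.4], 0.97), ([273.6, 636.5], 0.6)]
```

View pics/w2.png

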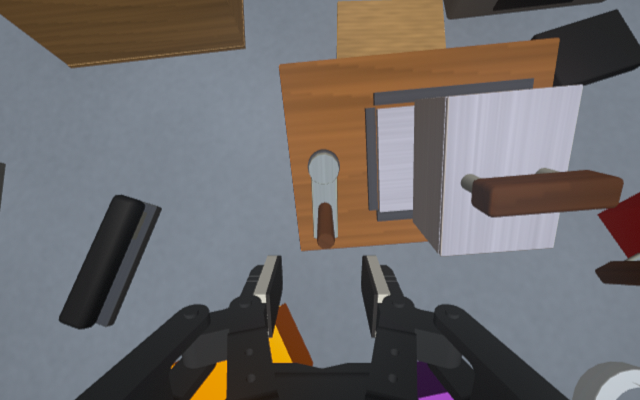

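The post tip sits at (326,238), between the fingers and within about 1 mm of the prediction. Now I descend and pinch it gently.

```bash
python3 -m creep '[[[0,1,35],[0,0,0],0],[[0,1,67],[0,0,0],0],[[0,1,67],[0,0,0],0.4],[[0,1,67],[0,0,0],0.8],[[0,1,67],[0,0,0],0.8],[[0,1,67],[0,0,0],0.8],[[0,1,67],[0,0,0],0.8]]' 20
```

```text
clock: 5.03
eef_pos: [0.4796, 0.3246, 0.2435]
ee_rot: [-3.014, 0.154, -0.805]
force: [-3.4, -1.6, 3.7]
grip_width: 0.011
finger_force: 21.3
```

```bash
python3 -m creep '[[[0.5,5.9,0],[0,0,-10],0.8],[[2.1,11.6,0],[0,0,-20],0.8],[[4.6,17,0],[0,0,-30],0.8],[[8,21.9,0],[0,0,-40],0.8],[[12.1,26,0],[0,0,-50],0.8],[[17,29.4,0],[0,0,-60],0.8],[[22.4,31.9,0],[0,0,-70],0.8],[[28.1,33.5,0],[0,0,-80],0.8],[[34,34,0],[0,0,-90],0.8],[[37.6,33.8,0],[0,0,-96],0.8],[[37.6,33.8,0],[0,0,-96],0.8]]' 20
python3 look.py pics/w3.png "[.6227,.2088,-.018,0]" latch_post lid_bar
```

```text
clock: 6.4
eef_pos: [0.509, 0.2856, 0.2608]
ee_rot: [1.922, 1.925, 0.501]
force: [-6.5, -3.8, 6.3]
grip_width: 0.011
finger_force: 21.8
6.4 [0.50898211 0.28562977 0.26079541] [1.92199456 1.92505788 0.50077213]
pred post [269.90411297 321.25267162] top [292.42346008 321.12836252] bar [503.96223784 317.23264609] rim [337.11407319 319.29801077] foot [314.15901311 319.58216476]
latch_post [([268.2, 322.5], 0.75)]
lid_bar []
```

View pics/w3.png

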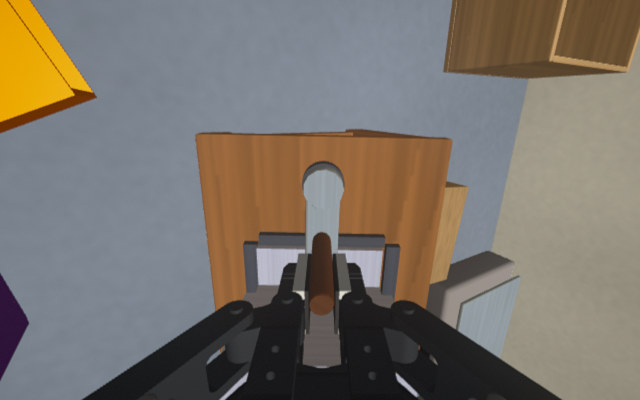

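The latch arm now lies straight over the foot, running from the pivot at (323,185) to the post at (321,240). I nudge it firmly onto its stop.

```bash
python3 -m creep '[[[0,1.5,0],[0,0,0],0.8],[[0,3,0],[0,0,0],0.8],[[0,3,0],[0,0,0],0.8]]' 20
```

```text
clock: 6.92
eef_pos: [0.5098, 0.2857, 0.2612]
ee_rot: [1.923, 1.928, 0.496]
force: [-9.6, -5.1, 6.4]
grip_width: 0.0115
finger_force: 22.2
```

```bash
python3 -m creep '[[[0,2,0],[0,0,0],0.8],[[0,4,0],[0,0,0],0.8],[[0,4,0],[0,0,0],0.8],[[0,4,0],[0,0,0],0.8]]' 20
```

```text
clock: 7.42
eef_pos: [0.5107, 0.2859, 0.2617]
ee_rot: [1.924, 1.932, 0.49]
force: [-16.0, -4.9, 6.7]
grip_width: 0.0113
finger_force: 23.0
```

The force rises while the arm stands still, so the latch is on its stop. Next: relax, open and retreat along the axis.

```bash
python3 -m creep '[[[0,-3,0],[0,0,0],0.8],[[0,-5.5,0],[0,0,0],0.8],[[0,-5.5,0],[0,0,0],0.8],[[0,-5.5,0],[0,0,0],0],[[0,-5.5,0],[0,0,0],0],[[0,-5.5,0],[0,0,0],0],[[0,-5.5,-40],[0,0,0],0],[[0,-5.5,-95],[0,0,0],0],[[0,-5.5,-95],[0,0,0],0]]' 20
cat > d.py <<'E'
from h import *
from plant import status
import sys
p=eval(sys.argv[1]); f,u,y,n=frame(p); s=status.observe()
for h in eval(sys.argv[2]): print(delta(f+h*n,toolR(-n,u),s))
E
python3 d.py "[.6227,.2088,-.018]" "[.165,.122]"; python3 look.py pics/w4.png "[.6227,.2088,-.018,0]" latch_post lid_bar
```

```text
clock: 8.55
eef_pos: [0.4627, 0.2896, 0.3467]
ee_rot: [1.92, 1.929, 0.516]
force: [0.1, 0.4, 0.5]
grip_width: 0.0427
finger_force: 0.0
(array([-77.9,  -4.2,   6.6]), array([ 0.15, -0.46,  1.15]))
(array([-78.2,  -4.3,  49.6]), array([ 0.15, -0.46,  1.15]))
8.55 [0.46273399 0.28955575 0.34670962] [1.92031126 1.92852317 0.51623579]
pred post [215.7522399  316.61261654] top [224.44401846 316.28209259] bar [341.13977959 314.02538428] rim [273.31877843 315.96525545] foot [261.60527188 316.30029464]
latch_post [([216.3, 316.7], 0.64), ([272.2, 317.5], 0.2)]
lid_bar [([330.4, 61.5], 0.95), ([339.5, 313.9], 0.87), ([397.6, 216.3], 0.61)]
```

View pics/w4.png

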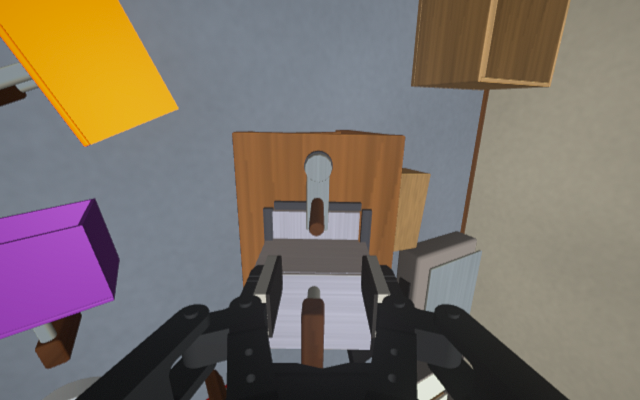

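The post lies at (216,317), which matches latch angle 0, and the bar is at (340,314) as predicted. Now I go over the bar and grip it.

```bash
python3 -m creep '[[[-40,-4,0],[0,0,1],0],[[-78,-4,0],[0,0,1],0],[[-78,-4,0],[0,0,1],0],[[-78,-4,25],[0,0,1],0],[[-78,-4,48],[0,0,1],0],[[-78,-4,48],[0,0,1],0],[[-78,-4,48],[0,0,1],0.3],[[-78,-4,48],[0,0,1],0.7],[[-78,-4,48],[0,0,1],0.7],[[-78,-4,48],[0,0,1],0.7],[[-78,-4,48],[0,0,1],0.7]]' 90
python3 d.py "[.6227,.2088,-.018]" "[.120]"
```

```text
clock: 10.07
eef_pos: [0.4833, 0.2102, 0.3006]
ee_rot: [1.94, 1.914, 0.511]
force: [-6.1, 1.2, 5.0]
grip_width: 0.0149
finger_force: 86.7
(array([1.1, 1.4, 1.3]), array([-0.13, -0.14,  0.2 ]))
```

```bash
python3 -m creep '[[[0,0,-6],[0,0,0],0.7],[[0,0,-12],[0,0,0],0.7],[[0,0,-18],[0,0,0],0.7],[[0,0,-18],[0,0,0],0.7]]' 90
```

```text
clock: 10.58
eef_pos: [0.4756, 0.2096, 0.3142]
ee_rot: [1.942, 1.914, 0.506]
force: [8.2, 1.6, -13.7]
grip_width: 0.0145
finger_force: 85.2
```

```bash
python3 -m creep '[[[0,0,-7],[0,0,0],0.7],[[0,0,-14],[0,0,0],0.7],[[0,0,-21],[0,0,0],0.7],[[0,0,-28],[0,0,0],0.7],[[0,0,-35],[0,0,0],0.7],[[0,0,-42],[0,0,0],0.7],[[0,0,-49],[0,0,0],0.7],[[0,0,-56],[0,0,0],0.7],[[0,0,-63],[0,0,0],0.7],[[0,0,-72],[0,0,0],0.7],[[0,0,-82],[0,0,0],0.7],[[0,0,-82],[0,0,0],0.7]]' 90
python3 look.py pics/w5.png "[.6227,.2088,-.018,0]" latch_post lid_bar tin_foot
python3 - <<'E'
from plant import viewer
import cv2
im=viewer.camera("scene")[:,:,::-1]; cv2.imwrite("pics/s5.png",cv2.resize(im[80:280,200:460],(780,600),interpolation=cv2.INTER_CUBIC))
E
```

```text
clock: 12.08
eef_pos: [0.4337, 0.2108, 0.3879]
ee_rot: [1.94, 1.913, 0.512]
force: [0.5, -0.8, -1.8]
grip_width: 0.0144
finger_force: 87.6
12.075 [0.43372681 0.21080813 0.38790511] [1.93970534 1.91265384 0.51226185]
pred post [114.35174499 321.97333349] top [114.83298951 321.98942645] bar [214.83090398 321.68238618] rim [185.59607989 321.7032634 ] foot [180.38199546 321.70698689]
latch_post [([114.9, 318.1], 0.6)]
lid_bar [([288.3, 323.0], 0.84), ([223.2, 91.4], 0.76), ([310.5, 231.7], 0.61)]
tin_foot []
```

View pics/s5.png

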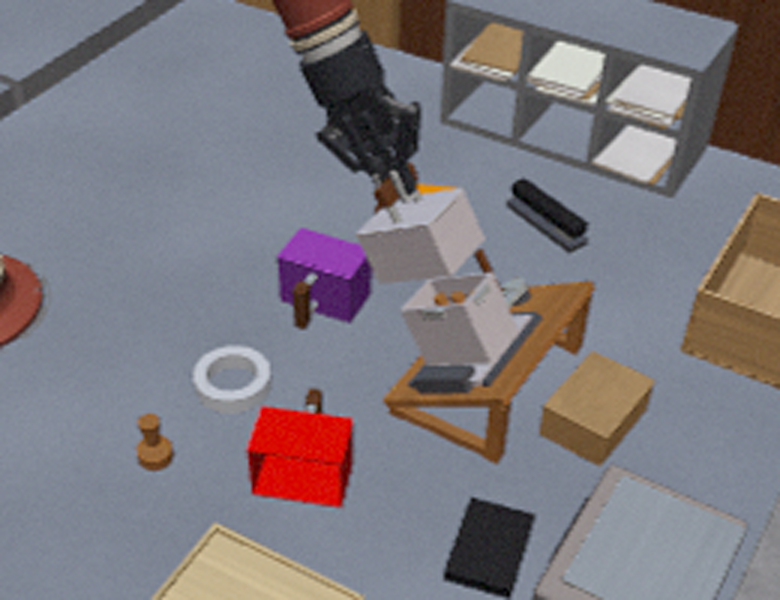

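The lid is clear of the tin, the tin sits in the nest, and the latch arm is still over its foot. Now I carry the lid to the tray.

Run:
```python
from h import *
from plant import status,nets
T=cam("top"); viewer.camera("top"); print([np.round(ray_z(T,np.array(d["location"])*[400,640],.005),4) for d in nets.landmark_of("top","tray_in")[:2]])
s=status.observe(); a=Ro.from_rotvec(s["ee_rot"]).as_matrix()
g=s["eef_pos"]+.155*a[:,2]; print(g)
def tr(p): return toolR(np.array([np.sin(p),0,-np.cos(p)]),np.array([1.,0,0]))
for pos,t in [((.50,.17,.33),20),((.55,.0,.34),5),((.58,-.191,.31),0),((.58,-.191,.15),0),((.58,-.191,.1013),0)]:
    print(delta(np.array(pos),tr(np.radians(t)),s))
```

```text
[array([ 0.5851, -0.1934,  0.005 ]), array([0.6285, 0.215 , 0.005 ])]
[0.51116688 0.20936327 0.25209106]
(array([-40.5,  56. , -70.5]), array([ 9.83,  0.41, -0.72]))
(array([-209.2,  145. ,  -40.9]), array([24.83,  0.31, -0.77]))
(array([-399.6,  170.4,    7.8]), array([29.83,  0.28, -0.79]))
(array([-399.4,   90.8,  146.6]), array([29.83,  0.28, -0.79]))
(array([-399.3,   66.6,  188.8]), array([29.83,  0.28, -0.79]))
```

```bash
python3 -m creep '[[[0,0,-25],[0,0,0],0.7],[[-5,10,-50],[0,0,0],0.7],[[-20,35,-68],[4,0,-0.5],0.7],[[-40,56,-70],[10,0,-0.7],0.7],[[-75,78,-65],[14,0,-0.7],0.7],[[-115,102,-58],[18,0,-0.7],0.7],[[-160,125,-50],[22,0,-0.7],0.7],[[-209,145,-41],[25,0,-0.7],0.7],[[-255,152,-29],[26.5,0,-0.8],0.7],[[-300,158,-17],[27.5,0,-0.8],0.7],[[-345,164,-5],[28.5,0,-0.8],0.7],[[-380,169,5],[29.8,0,-0.8],0.7],[[-399,170,8],[29.8,0.3,-0.8],0.7],[[-399,150,44],[29.8,0.3,-0.8],0.7],[[-399,126,86],[29.8,0.3,-0.8],0.7],[[-399,105,122],[29.8,0.3,-0.8],0.7],[[-399,91,147],[29.8,0.3,-0.8],0.7],[[-399,91,147],[29.8,0.3,-0.8],0.7],[[-399,91,147],[29.8,0.3,-0.8],0.7]]' 90
python3 - <<'E'
from h import *
from plant import status
import cv2
s=status.observe(); a=Ro.from_rotvec(s["ee_rot"]).as_matrix(); print(s["eef_pos"]+.155*a[:,2],a.round(4).tolist())
im=viewer.camera("scene")[:,:,::-1]; cv2.imwrite("pics/s6.png",cv2.resize(im[150:350,180:440],(780,600),interpolation=cv2.INTER_CUBIC))
E
```

```text
clock: 14.8
eef_pos: [0.5812, -0.1901, 0.3065]
ee_rot: [2.218, 2.221, 0.005]
force: [-0.1, -0.4, -1.1]
grip_width: 0.0146
finger_force: 87.4
[ 0.58182793 -0.19003052  0.1515373 ] [[-0.0012, 1.0, 0.0042], [1.0, 0.0012, 0.0005], [0.0005, 0.0042, -1.0]]
```

View pics/s6.png

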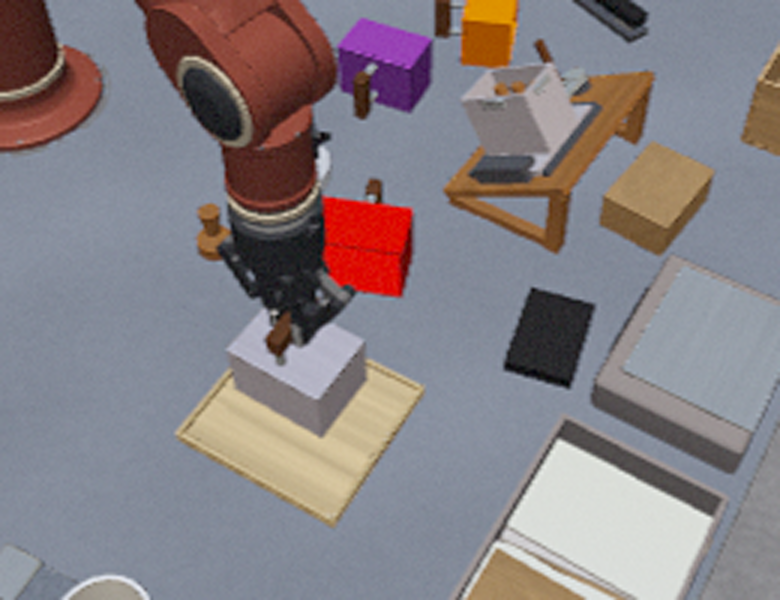

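The lid hangs level above the tray's middle, and the tin and latch are still in place. I lower it, slowly at the end.

```bash
python3 -m creep '[[[0,0,20],[0,0,0],0.7],[[0,0,38],[0,0,0],0.7],[[0,0,45],[0,0,0],0.7],[[0,0,48],[0,0,0],0.7],[[0,0,48],[0,0,0],0.7]]' 90
```

```text
clock: 15.48
eef_pos: [0.5807, -0.1905, 0.2573]
ee_rot: [2.22, 2.221, 0.003]
force: [-0.3, -0.2, -1.0]
grip_width: 0.0147
finger_force: 87.5
```

```bash
python3 -m creep '[[[0,0,1],[0,0,0],0.7],[[0,0,2],[0,0,0],0.7],[[0,0,2],[0,0,0],0.7]]' 90;  python3 -m creep '[[[0,0,1],[0,0,0],0.7],[[0,0,2],[0,0,0],0.7],[[0,0,2],[0,0,0],0.7]]' 90
```

```text
clock: 15.85
eef_pos: [0.5808, -0.1907, 0.2561]
ee_rot: [2.22, 2.22, 0.003]
force: [-0.2, -0.8, 4.6]
grip_width: 0.0146
finger_force: 88.4
clock: 16.23
eef_pos: [0.5807, -0.1906, 0.256]
ee_rot: [2.22, 2.22, 0.003]
force: [-4.1, 1.5, 14.8]
grip_width: 0.0146
finger_force: 89.9
```

The lid is on the floor of the tray. I ease off, open and retreat.

```bash
python3 -m creep '[[[0,0,-2],[0,0,0],0.7],[[0,0,-2],[0,0,0],0.7],[[0,0,-2],[0,0,0],0.5],[[0,0,-2],[0,0,0],0],[[0,0,-2],[0,0,0],0],[[0,0,-2],[0,0,0],0],[[0,0,-25],[0,0,0],0],[[0,0,-60],[0,0,0],0],[[0,0,-120],[0,0,0],0],[[0,0,-160],[0,0,0],0],[[0,0,-160],[0,0,0],0]]' 20
python3 - <<'E'
from h import *
from plant import status,nets
import cv2
ims=[viewer.camera("scene")[150:350,180:440,::-1],viewer.camera("top")[100:300,190:450,::-1]]
cv2.imwrite("pics/s7.png",cv2.resize(np.hstack(ims),(800,308)))
T=cam("top")
for t in ("lid_bar","latch_post"): print(t,[(np.round(np.array(d["location"])*[400,640],1).tolist(),round(d["confidence"],2)) for d in nets.landmark_of("top",t)[:4]])
p=[.6227,.2088,-.018]; print(proj(T,post(p,0)),proj(T,np.array([.5808,-.1906,.1])))
E
```

```text
clock: 17.6
eef_pos: [0.5811, -0.1906, 0.4172]
ee_rot: [2.215, 2.216, 0.009]
force: [0.2, -0.2, 0.1]
grip_width: 0.0428
finger_force: 0.0
lid_bar [([192.5, 390.3], 0.96), ([225.9, 305.6], 0.87), ([257.2, 191.8], 0.81), ([261.7, 254.5], 0.76)]
latch_post [([188.4, 222.5], 0.81)]
[185.04290847 224.12994574] [195.12388948 390.80887333]
```

View pics/s7.png

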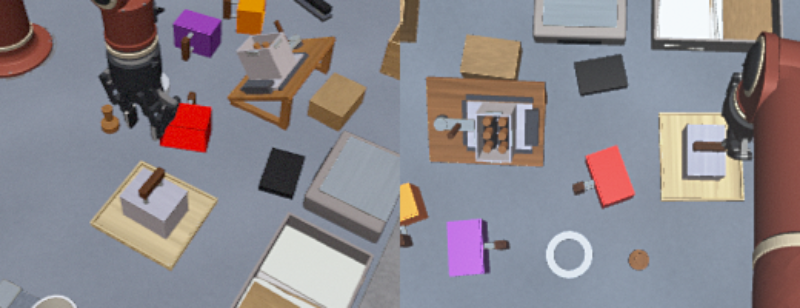

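The lid stands upright in the tray, and the tin sits in the cradle with the arm still over the foot. The post reading is 3 px off, so I check the latch angle numerically from the wrist camera close up.

Run:
```python
from h import *
from plant import status
p=[.6227,.2088,-.018]; f,u,y,n=frame(p); s=status.observe(); R=toolR(-n,u)
print(delta(np.array([.56,.0,.30]),toolR(np.array([0,0,-1.]),np.array([1.,0,0])),s)); print(delta(f+.03*y+.19*n,R,s))
```

```text
(array([190.7, -19.8, -43.3]), array([-0.13, -0.09,  0.02]))
(array([ 432.4, -128.7,   51.5]), array([-30.13,  -0.36,   1.01]))
```

```bash
python3 -m creep '[[[50,-5,-12],[0,0,0],0],[[100,-10,-24],[0,0,0],0],[[150,-15,-36],[0,0,0],0],[[195,-25,-40],[-2,0,0],0],[[240,-45,-35],[-7,0,0],0],[[285,-65,-20],[-13,0,0],0],[[330,-85,0],[-19,0,0.5],0],[[375,-105,25],[-25,0,0.8],0],[[410,-120,40],[-29,-0.4,1],0],[[432,-129,50],[-30,-0.4,1],0],[[432,-129,50],[-30,-0.4,1],0],[[432,-129,50],[-30,-0.4,1],0]]' 20
python3 look.py pics/w8.png "[.6227,.2088,-.018,0]" latch_post latch_post
python3 - <<'E'
from h import *
from plant import status,nets
import cv2
s=status.observe(); C=cam("wrist",s)
for t in (0,.1,.2,.3): print(t,proj(C,post([.6227,.2088,-.018],t)),proj(C,post([.6227,.2088,-.018],t,.08)),proj(C,post([.6227,.2088,-.018],t,.012)))
im=cv2.imread("pics/w8.png")
for d in nets.outline_of("wrist","latch_post")[:1]:
    m=d["pixels"]; print(d["confidence"],np.array(d["bbox"])*[640,400,640,400])
    for r in range(np.where(m.any(1))[0][0],np.where(m.any(1))[0][-1]+1,6): c=np.where(m[r])[0]; print(r,c.min() if len(c) else None,c.max() if len(c) else None)
hsv=cv2.cvtColor(im,cv2.COLOR_BGR2HSV)
a=proj(C,post([.6227,.2088,-.018],0)); print("center row bgr"); r=int(a[0])
print(im[r,int(a[1])-16:int(a[1])+17:2].tolist())
E
```

```text
clock: 19.3
eef_pos: [0.4517, 0.24, 0.3629]
ee_rot: [1.942, 1.904, 0.507]
force: [0.8, 0.3, 1.0]
grip_width: 0.0426
finger_force: 0.0
19.3 [0.45174249 0.23998672 0.36291611] [1.94244595 1.90448992 0.50737297]
pred post [149.30954192 318.13666511] top [152.85160986 317.87132089] bar [264.42139278 317.75668945] rim [218.34518659 318.81453098] foot [210.35187176 318.99804566]
latch_post [([148.0, 318.7], 0.97)]
latch_post [([148.0, 318.7], 0.97)]
0 [148.80961219 316.66585087] [152.29073946 316.31658521] [142.26355776 317.32262433]
0.1 [148.62067833 312.65793977] [152.08728865 311.98281377] [142.10226276 313.92740804]
0.2 [148.02790384 308.68144344] [151.44877442 307.68238146] [141.59648982 310.55973176]
0.3 [147.03564811 304.77102696] [150.37975524 303.45232965] [140.75016284 307.24961158]
0.63 [306.176  94.8   334.784 179.   ]
94 314 321
100 308 330
106 306 332
112 307 331
118 308 330
124 307 330
130 308 329
136 308 329
142 308 329
148 309 329
154 309 329
160 309 329
166 308 329
172 308 328
center row bgr
[[86, 79, 78], [86, 79, 78], [85, 80, 79], [85, 78, 78], [123, 129, 129], [165, 159, 150], [64, 68, 77], [36, 45, 65], [38, 50, 73], [42, 56, 83], [40, 53, 78], [39, 50, 75], [53, 63, 84], [164, 160, 150], [167, 162, 152], [93, 92, 91], [85, 78, 77]]
```

The latch arm and post line up with angle 0: the post reads at column 318.7 against 318.1 predicted. The robot is touching nothing, so I hand in.

```bash
python3 -c "
from plant import job; print(job.close_job())"
```

```text
the job is handed in; nothing more can be done
None
```

I handed in the job at about 19 s: the latch is fully over the tin's foot, the tin is still seated in the cradle, and the lid was drawn off along its axis and stands released and upright on its rim in the plywood tray.

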